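# Close a tenon joint in the ratchet press, then run the jaw back

## Robot

A 6-joint arm with a two-finger parallel gripper is mounted at the origin on a cart in front of the work surface, level with it; the furniture and walls round the work are solid. World frame = base frame: x ahead of the robot, y to its left, z up, the work surface at z = 0. Lengths are in m, angles in degrees, forces in N, time in s.
With the tool pointing down it reaches from about 0.25 to 0.8 m from the base axis. Payload 3.9 kg.
Tool frame: the origin (TCP) lies on the centre line of the jaws, within the pads' length; the fingertips stand 22 mm ahead of it and the grasp point (between the pads) lies 3 mm ahead of it; z points along the fingers, y is the direction in which the jaws open and shut (so a half turn about z gives the same grasp; the last joint's range is limited). The gripper opens to 85 mm and grips with 20 to 120 N. Pads are 22 mm wide; open, the fingers measure 114 mm over their backs; the gripper's body (76 mm by 85 mm) begins 54 mm behind the grasp point. The pads swing forward as they close: fully open they stand 13 mm farther back than shut.
Start: joints at [69.099, 14.897, -7.913, 67.191, 0, 90], TCP at [0.187, 0.49, 0.253] pointing down, gripper open.
Joint ranges: [-159.42, 159.42], [-47.68, 98.78], [-73.54, 78.23], [-108.79, 121.32], [-90, 84.71], [-180, 180]. Speed limits (degrees/s): [147.25, 147.25, 180, 180, 180, 180].

## Interface

Orientations are given as [roll, pitch, yaw] about the fixed x, y, z axes, in that order (R = Rz(yaw) Ry(pitch) Rx(roll)).
In Python, from rig import observe, grab_frame, camera_info, finish_job, find_in, trace, tip_of gives the robot as it stands.
- The arm moves only by the tool jog_arm, never from a script. Its argument "motion" is a list of rows, each a list of 2 entries, a list of its own where there are three numbers: the shift along the tool's x, y, z in cm, then the turn about the tool's z in degrees. A call has 1 to 12 rows; each row shifts and turns the commanded pose from where the row before left it, along the tool's axes as they then stand; what a row does not reach is not made up. A row lasts 1/8 s, in which the tool goes at most 62.5 mm and 10.7 degrees, less where a joint would pass 70% of its speed; a pose out of reach is approached as far as the arm can. A call with a gripper value outside its range is refused whole. "gripper" is the finger opening in cm, from 0 to 8.54, set as the call begins (left out, the last holds). The fingers move at their own pace and stop on an object; "newtons" is the grip in N (left out, the last holds). Time passes only in rows, so rows that do not move let the fingers close. It gives the time, the measured TCP pose, the force and the opening at its end, in the units of the state.
- observe(): the state, without advancing time (a new reading comes with each control period).
- grab_frame(name): name is "scene" or "top" or "wrist"; returns (picture, depth): 384x512x3 uint8, red, green, blue; 384x512 float32, m along the optical axis (not along the pixel's ray), 0 where there is no reading.
- camera_info(name): a dict with "mtx" (3x3 intrinsics, pixels), "world_to_cam" (4x4, takes a point from world to camera coordinates). Camera axes: x right, y up, looking along -z (the intrinsics and any distortion apply to the point x, -y, -z); pixel columns grow to the right and rows downward; lengths in m; the calibration is good to about 2 mm. A picture is of the moment at which its call begins: read the wrist's pose just before it. camera_info takes no time and is no camera call; for the wrist camera it gives the pose at the moment of the call.
- finish_job(): hands the job in, once; it reports no verdict.
Trained networks look in the newest picture that a camera, given by its name, has taken for a name from the list of things; names that differ only in an ending like _2 or _b are one class to them, and where a whole thing is asked for, a point or a joint stands for the part that bears it (a point fixed in the world has none). Each returns a list of dicts, best first, with "p" (0 to 1); they miss things now and then, are a little off and sometimes report something else, mostly with a low value. They report only what shows in the picture. A call takes as long as a camera call.
- find_in(camera, thing): "bbox" ([left, top, right, bottom] in pixels, round what is visible of it).
- trace(camera, thing): "pixels" (384x512 bool, what is visible of it) and "bbox" ([left, top, right, bottom] in pixels, round what is visible of it).
- tip_of(camera, thing): "pixel" ([column, row] in pixels: a listed point, or the origin of a listed thing).
The state is a dict: "time_s": time; "q": joint angles; "joint_vel": joint speeds; "joint_efforts": joint torques, N m; "eef_pos": TCP position; "ee_rot": TCP orientation; "contact_force": force on the tool from outside, world axes, zero at the start; "ft_torque": the same for the moment, N m; "gripper_width": opening from 0.0 (shut) to 1.0 (fully open).
Only numpy, scipy, OpenCV 4.12 (cv2) and the standard library are available. Lean on these libraries where they do the work, as an engineer would, in place of code of your own. Each camera call takes 0.05 s, during which the arm holds its last target.

## Task

Dry-fit the mortise-and-tenon joint lying in the ratchet press: turn the knob clockwise click by click until the tenon's shoulder is shut tight on the post, give it one click more after the click on which you feel the work go solid, and no further (that would crush the softwood), and let go so that the pawl holds the pressure. Then throw the pawl out by its pin and wind the knob back until the jaw is fully home, leaving the pawl out, so that the shut joint can be lifted out. Leave the wood to the press, do not push it by hand, and leave the other tools where they lie.

Things in the scene. Friction and masses are not known exactly. Their poses are not given: they have to be found in the camera images.
- press: Assembly press on a plywood board (405 x 150 x 18 mm) fixed to the bench. Origin under the knob's axis at bench height; x runs along the press from knob to jaw, rail, post and stop block, z up. Board: x -70 to 335, y -75 to 75 mm. Under the knob lies a steel ratchet wheel (radius 42, top at z = 57 mm). Within 60 mm of the axis only the knob is higher than 62 mm.
- knob_grip (a point): Centre of the wooden T-bar knob, on its vertical axis, 84 mm above the bench: bar 70 long, 16 thick, 28 mm high (z = 70 to 98). This point's x axis runs along the bar, z up. Grip it from above. It takes about 0.3 N m to lift the pawl over a tooth; held just past a click it bears back on the hand with under 0.07 N m while jaw and work slide freely (always so for the first four clicks), and with 0.016 N m more per N of pad pressure (0.17 N m a click) once solid.
- knob (a joint): Turn of the knob in rad: 0 with the jaw home, growing clockwise seen from above (tightening), to 3.0. One click is 0.209 rad (30 to the turn) and moves the jaw 3.35 mm; clicks fall at multiples of 0.209. With the pawl in it cannot go back; let go between clicks it slips back to the last one, so turn about 0.03 rad past a click for the pawl to drop.
- jaw (a joint): Travel of the jaw in m along the press's x: 0 home, geared to the knob (16 mm per rad). Its round pad (face at x = 102 mm, centre at z = 32 mm with the jaw home) sits on a spring: 4 N preload, then 3.3 N per mm (11 N a click) once the work is solid. 12 to 28 N is right: one click more after the click on which it goes solid; 33 N crushes the wood. With the pawl out the spring drives a loaded jaw back.
- pawl_pin (a point): Upright pin on the tail of the steel pawl, 11 mm thick with a 14 mm ball on top, from z = 54 to 90 mm (point at z = 74), free on both sides. The pawl pivots about a vertical axis 42 mm from it, at x = 0, y = -56 mm in the press's frame. Pawl in: pin at about x = 21, y = -92 mm. Throw it out by pushing the pin along the press's +x (towards the work) to about x = 39, y = -72 mm.
- pawl (a joint): Angle of the pawl in rad: 0 in (toe in the teeth; it lifts to about 0.12 at each click and drops back), 0.68 thrown out against its stop. A sprung detent snaps over at about 0.34 and holds it in or out. Throwing it out takes 4 to 9 N on the pin, most at first, while the toe slides off its loaded tooth.
- rail_shoulder (a point): Middle of the shoulder of the rail, a loose softwood piece (120 x 45 x 28 mm, tenon 22 x 26 x 12 mm) lying between two low side guides, its plain end 2 to 8 mm in front of the pad. The point's x axis points along the tenon, into the post.
- post_face (a point): Middle of the mortise's mouth in the post, a loose softwood piece (46 mm along the press, 130 across, 38 high). x points into the mortise (26 mm deep). At the start 8 to 15 mm of tenon still shows; the joint is shut when this point meets the rail's shoulder. A fixed stop block stands 1 to 13 mm behind the post; its place is not measured, so the work must be felt going solid on it.
- rail: The rail; origin under the middle of its shoulder, on the board (z = 18 mm).
- post: The post; origin under the middle of its mortised face, on the board (z = 18 mm).
- mallet: Bystander: the wooden mallet, lying on the bench.
- pencil: Bystander: the pencil, lying on the bench.
- tape_measure: Bystander: the tape measure, lying on the bench.
- screwdriver: Bystander: the short screwdriver, lying on the bench.
- beech_strip: Bystander: the beech strip, lying on the bench.

How it is judged (in metres and radians):
On the way, in this order (a step that is already met when the one before it is completed fails the run):
1. the joint is shut and the pawl alone holds it under pressure, the hand off the knob (x of rail_shoulder in the frame of post_face above -0.0015 m and contact force between press and rail above 10 N and contact force between the fingers and press below 0.5 N and value of joint pawl below 0.15 rad), for 0.3 s.
2. the pawl is thrown out (value of joint pawl above 0.5 rad), for 0.2 s.
At the end, for the whole second after the job is handed in: the jaw is fully home (within 3 mm), the pawl is thrown out (beyond 0.5 rad), the tenon's shoulder is still shut on the post (gap under 1.5 mm) and the work is at rest (value of joint jaw below 0.003 m and value of joint pawl above 0.5 rad and x of rail_shoulder in the frame of post_face above -0.0015 m and linear speed of rail below 0.02 m/s); the robot touches nothing.
It fails at once if the press bears on the rail with more than 34 N (the softwood is crushed) (contact force between press and rail above 34 N).
It fails at once if the work is pushed by the gripper instead of the press (contact force between any of the arm, the fingers and rail above 3 N or contact force between any of the arm, the fingers and post above 3 N).
It fails at once if a bystander is shifted by more than 30 mm (distance of any of mallet, pencil, tape_measure, screwdriver, beech_strip from where it was at the start of the episode above 0.03 m).
It also fails if it takes over 70 s, if anything falls off the work surface, if the arm or the gripper's body presses on something with over 40 N, if the wrist force passes 120 N, or if a joint passes its speed limit or range.

## Working session

There is one attempt and no reset: what is moved stays moved. The work goes in short steps, Python scripts to look and compute and a tool call to move; the robot and the scene stay as the last step left them, time stands still between calls to the robot, and variables do not carry over. Pictures are saved under pics/ and viewed, and the job is handed in when it is done.

Besides the shell and the picture viewer there is one more tool, called after "Request:" in YAML: its name, and indented under it one key for each argument. jog_arm: Moves the arm, as the interface text tells. Its arguments: {"type":"object","properties":{"motion":{"type":"array"},"gripper":{"type":"number"},"newtons":{"type":"number"}},"required":["motion"]}

```bash
mkdir -p pics; ls
cat > h.py <<'E'
import numpy as np, cv2
from rig import *
def save(n,img): cv2.imwrite(f"pics/{n}.png",img[:,:,::-1])
def ray(cam,px,z):
    c=camera_info(cam);K=np.array(c["mtx"]);T=np.linalg.inv(np.array(c["world_to_cam"]))
    d=np.linalg.inv(K)@[px[0],px[1],1]; d=np.array([d[0],-d[1],-d[2]])
    d=T[:3,:3]@d;o=T[:3,3];return o+d*(z-o[2])/d[2]
def proj(cam,p):
    c=camera_info(cam);K=np.array(c["mtx"]);q=np.array(c["world_to_cam"])@[*p,1]
    u=K@[q[0],-q[1],-q[2]];return u[:2]/u[2]
E
python3 - <<'E'
from h import *
s=observe();print(s)
for n in("top","scene","wrist"):
    im,d=grab_frame(n);save(n+"0",im)
    for t,z in (("knob_grip",.084),("pawl_pin",.074),("rail_shoulder",.032),("post_face",.037),("press",0)):
        r=tip_of(n,t)
        for x in r[:2]: print(n,t,x,ray(n,x["pixel"],z))
E
```

```text
pics
{'time_s': 0.0, 'q': array([ 6.90993433e+01,  1.49345527e+01, -7.98780514e+00,  6.71902751e+01,
       -3.79425465e-04,  8.99973889e+01]), 'joint_vel': array([ 0.06317697, -0.02089363, -0.0171495 , -0.01530683, -0.00611881,
       -0.12060051]), 'joint_efforts': array([-1.10498881e-03, -4.05677855e+01,  2.53921884e+01,  1.88307854e-02,
        6.00021485e-05,  2.32912612e-06]), 'eef_pos': array([0.18706037, 0.48984031, 0.25246216]), 'ee_rot': array([-1.79887367e+02,  3.74291864e-04,  1.59101955e+02]), 'contact_force': array([-0.39705148, -0.02222375, -0.10322632]), 'ft_torque': array([-0.04456525,  0.04723886,  0.00908126]), 'gripper_width': 0.9997112039693704}
top knob_grip {'pixel': [325.0, 209.5], 'p': 0.93} [ 0.49821975 -0.15925682  0.084     ]
top knob_grip {'pixel': [352.4, 201.6], 'p': 0.4} [ 0.52066862 -0.23811812  0.084     ]
top pawl_pin {'pixel': [353.2, 204.9], 'p': 0.64} [ 0.51204915 -0.24238417  0.074     ]
top rail_shoulder {'pixel': [317.2, 136.4], 'p': 0.87} [ 0.7258435  -0.14804049  0.032     ]
top post_face {'pixel': [315.6, 131.7], 'p': 0.75} [ 0.73920075 -0.14275145  0.037     ]
top press {'pixel': [320.0, 212.2], 'p': 0.87} [ 0.49618729 -0.15662686  0.        ]
scene knob_grip {'pixel': [293.9, 210.0], 'p': 0.74} [ 0.49766761 -0.15182007  0.084     ]
scene pawl_pin {'pixel': [339.0, 219.8], 'p': 0.64} [ 0.52762611 -0.25330105  0.074     ]
scene pawl_pin {'pixel': [297.3, 230.6], 'p': 0.3} [ 0.454067   -0.17977957  0.074     ]
scene post_face {'pixel': [318.9, 169.3], 'p': 0.63} [ 0.69990629 -0.14452758  0.037     ]
scene post_face {'pixel': [320.5, 159.7], 'p': 0.6} [ 0.73835805 -0.13487543  0.037     ]
wrist knob_grip {'pixel': [151.2, 325.3], 'p': 0.24} [0.3197808  0.29841016 0.084     ]
```

View pics/top0.png

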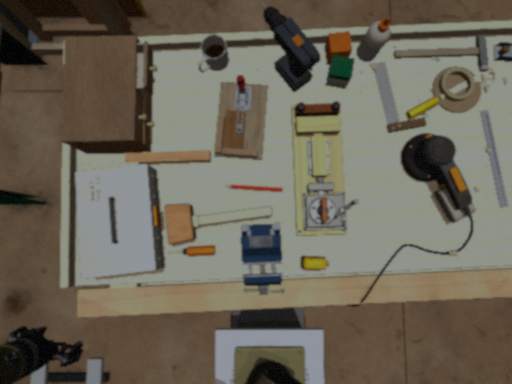

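View pics/scene0.png

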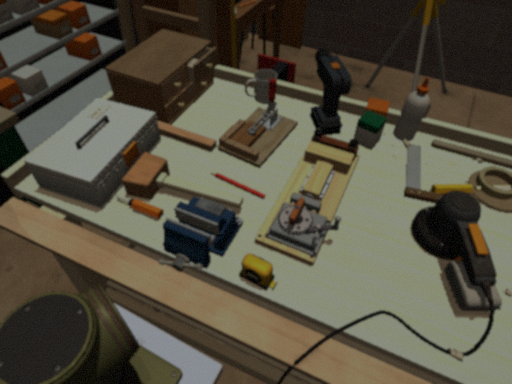

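Run:
```python
from h import *
im,d=grab_frame("top")
r=trace("top","knob_grip")[0]; m=r["pixels"]; print(r["p"],r["bbox"],m.sum())
ys,xs=np.nonzero(m); P=np.array([ray("top",(x,y),.098)[:2] for x,y in zip(xs,ys)])
# box minarea
print(cv2.minAreaRect(P.astype(np.float32)*1000))
print(np.median(d[m]),np.array(camera_info("top")["world_to_cam"]).round(3),camera_info("top")["mtx"])
save("crop",cv2.resize(im[100:250,270:400],None,fx=5,fy=5)[:, :])
for t in("mallet","pencil","tape_measure","screwdriver","beech_strip"):
    for x in tip_of("top",t)[:1]: print(t,x,ray("top",x["pixel"],0.01))
```

```text
0.71 [307.6, 196.1, 335.0, 222.2] 562
((495.9217224121094, -147.28558349609375), (70.57325744628906, 73.7002182006836), 89.09014892578125)
1.1450473 [[-0.002 -1.    -0.     0.013]
 [ 0.993 -0.002  0.12  -0.556]
 [-0.12  -0.     0.993 -1.144]
 [ 0.     0.     0.     1.   ]] [[392.50732052   0.         264.90872911]
 [  0.         392.50732052 191.52493855]
 [  0.           0.           1.        ]]
mallet {'pixel': [222.8, 216.7], 'p': 0.67} [0.4825601  0.14019133 0.01      ]
pencil {'pixel': [253.4, 191.1], 'p': 0.54} [0.56064479 0.04735378 0.01      ]
tape_measure {'pixel': [312.0, 259.0], 'p': 0.92} [ 0.35515827 -0.12854077  0.01      ]
screwdriver {'pixel': [190.8, 247.1], 'p': 0.62} [0.39136788 0.23552375 0.01      ]
beech_strip {'pixel': [163.3, 158.3], 'p': 0.79} [0.66349375 0.32604592 0.01      ]
```

View crop.

View pics/crop.png

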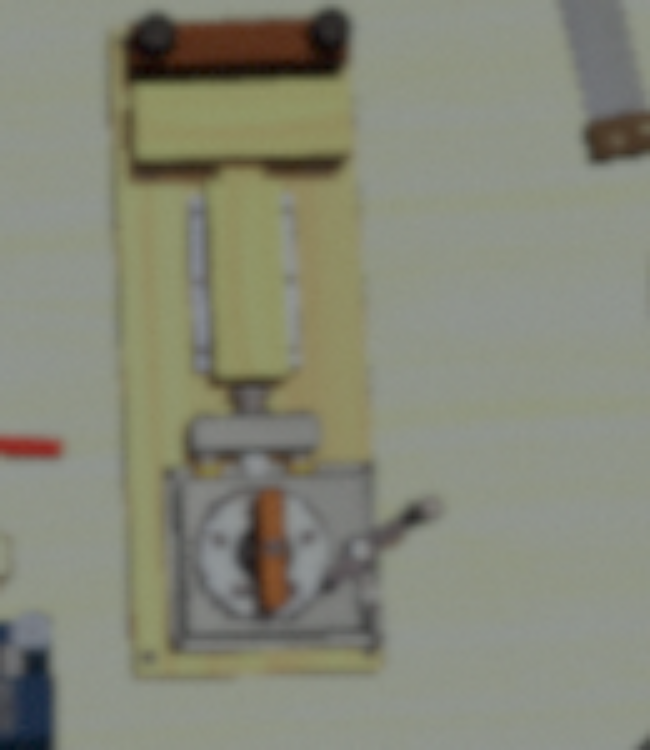

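Request:
jog_arm:
  motion:
    - [[-4.34, -4.11, 0], 0]
    - [[-4.34, -4.11, 0], 0]
    - [[-4.34, -4.11, 0], 0]
    - [[-4.34, -4.11, 0], 0]
    - [[-4.34, -4.11, 0], 0]
    - [[-4.34, -4.11, 0], 0]
    - [[-4.34, -4.11, 0], 0]
    - [[-4.34, -4.11, 0], 0]
    - [[-4.34, -4.11, 0], 0]
    - [[-4.34, -4.11, 0], 0]
    - [[-4.34, -4.11, 0], 0]
    - [[-4.34, -4.11, 0], 0]

```text
time_s: 2.75
eef_pos: [0.4986, -0.1582, 0.2535]
ee_rot: [180.0, 0.0, 159.1]
contact_force: [1.4, 0.6, 1.0]
gripper_width: 0.999
```

Request:
jog_arm:
  motion:
    - [[0, 0, 0], -7]
    - [[0, 0, 0], -7]
    - [[0, 0, 0], -7]
    - [[0, 0, 0], 0]
    - [[0, 0, 0], 0]

```text
time_s: 3.38
eef_pos: [0.4978, -0.1561, 0.2533]
ee_rot: [-180.0, 0.0, -180.0]
contact_force: [-0.4, -0.5, 0.2]
gripper_width: 1.004
```

Run:
```python
from h import *
s=observe();print(s["time_s"],s["eef_pos"],s["ee_rot"],s["q"],s["contact_force"],s["ft_torque"])
im,d=grab_frame("wrist");save("w1",im);np.save("d1",d)
for t,z in (("knob_grip",.084),("pawl_pin",.074),("rail_shoulder",.032),("post_face",.037),("press",0)):
    for x in tip_of("wrist",t)[:2]: print(t,x,ray("wrist",x["pixel"],z))
```

```text
3.375 [ 0.49784555 -0.15606051  0.25331753] [-1.79999111e+02  8.37289466e-04 -1.79996051e+02] [-1.74043923e+01  1.45762479e+01 -8.35324884e+00  6.70694384e+01
 -5.97596538e-04 -1.74083414e+01] [-0.42359587 -0.49853449  0.21166703] [-0.0348725   0.03094156 -0.02315431]
knob_grip {'pixel': [257.4, 175.5], 'p': 0.75} [ 0.49618825 -0.15565907  0.084     ]
pawl_pin {'pixel': [175.9, 192.1], 'p': 0.9} [ 0.51786771 -0.24436214  0.074     ]
rail_shoulder {'pixel': [261.1, 319.7], 'p': 0.94} [ 0.72972718 -0.15004207  0.032     ]
post_face {'pixel': [261.5, 322.3], 'p': 0.96} [ 0.72979139 -0.14949767  0.037     ]
press {'pixel': [258.2, 160.6], 'p': 0.79} [ 0.4996984  -0.15469657  0.        ]
```

View pics/w1.png

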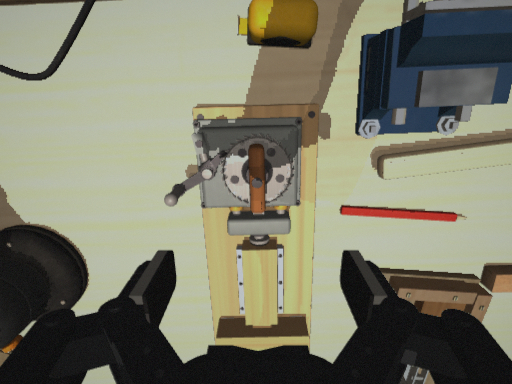

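```bash
cat >> h.py <<'E'
def cloud(cam,d):
    c=camera_info(cam);K=np.array(c["mtx"]);T=np.linalg.inv(np.array(c["world_to_cam"]))
    v,u=np.mgrid[:d.shape[0],:d.shape[1]]
    x=(u-K[0,2])/K[0,0]*d;y=(v-K[1,2])/K[1,1]*d
    P=np.stack([x,-y,-d],-1)@T[:3,:3].T+T[:3,3];P[d==0]=np.nan;return P
E
python3 - <<'E'
from h import *
d=np.load("d1.npy");P=cloud("wrist",d)
k=np.zeros(d.shape,bool);k[130:225,225:290]=1
z=P[...,2]
m=k&(z>.088)&(z<.106)
Q=P[m];print(m.sum(),np.median(Q[:,2]),cv2.minAreaRect((Q[:,:2]*1000).astype(np.float32)))
k[:]=0;k[170:210,155:195]=1
m=k&(z>.075)&(z<.1);print("pin",m.sum(),P[m].mean(0),P[m].min(0),P[m].max(0))
# rail sides
k[:]=0;k[255:315,235:290]=1
m=k&(z>.040)&(z<.052);Q=P[m];print("rail",np.median(Q[:,2]),cv2.minAreaRect((Q[:,:2]*1000).astype(np.float32)))
# board
k[:]=0;k[90:330,185:325]=1
m=k&(z>.013)&(z<.022);Q=P[m];print("board",np.median(Q[:,2]),cv2.minAreaRect((Q[:,:2]*1000).astype(np.float32)))
E
```

```text
1042 0.09695550313076162 ((498.8790588378906, -156.5922088623047), (68.9466781616211, 15.996297836303711), 1.664965033531189)
pin 153 [ 0.52148374 -0.24679115  0.08659044] [ 0.51580249 -0.25391559  0.07505665] [ 0.5295688  -0.2410872   0.09066921]
rail 0.04556556026081798 ((660.3753051757812, -152.6943359375), (96.25957489013672, 44.42329025268555), 1.2810646295547485)
board 0.017594004649473638 ((596.4107666015625, -153.7561798095703), (333.93792724609375, 150.22764587402344), 1.6148837804794312)
```

Request:
jog_arm:
  motion:
    - [[-0.11, -0.05, 3.2], -1.6]
    - [[0, 0, 3.2], 0]
    - [[0, 0, 3.2], 0]
    - [[0, 0, 3.2], 0]
    - [[0, 0, 2.5], 0]
    - [[0, 0, 1.0], 0]
    - [[0, 0, 0], 0]
    - [[0, 0, 0], 0]
  gripper: 5

```text
time_s: 4.68
eef_pos: [0.4999, -0.1569, 0.0914]
ee_rot: [-180.0, 0.1, -178.3]
contact_force: [0.4, -0.2, 0.2]
gripper_width: 0.584
```

Run:
```python
from h import *
s=observe();print(s["time_s"],s["eef_pos"],s["ee_rot"],s["contact_force"],s["ft_torque"],s["gripper_width"])
```

```text
4.675 [ 0.49988419 -0.15686111  0.09135219] [-1.79963751e+02  1.07462923e-01 -1.78301619e+02] [ 0.41027389 -0.16110783  0.15328835] [0.00629636 0.0120965  0.05437683] 0.5844386743794538
```

Request:
jog_arm:
  motion:
    - [[0, 0, 0], 0]
    - [[0, 0, 0], 0]
    - [[0, 0, 0], 0]
    - [[0, 0, 0], 0]
  gripper: 0
  newtons: 100

```text
time_s: 5.18
eef_pos: [0.4997, -0.157, 0.0918]
ee_rot: [-179.9, 0.1, -178.3]
contact_force: [-1.0, -0.4, 6.9]
gripper_width: 0.198
```

```bash
cat > st.py <<'E'
from h import *
s=observe();print(s["time_s"],s["eef_pos"],s["ee_rot"],s["contact_force"],s["ft_torque"],s["gripper_width"],s["joint_efforts"][5])
E
python3 st.py
```

```text
5.175 [ 0.49973093 -0.15696309  0.09184507] [-1.79937811e+02  1.21702755e-01 -1.78305794e+02] [-1.03339577 -0.36839187  6.93907508] [-0.01502341  0.36032293 -0.03981533] 0.1984094389844094 0.006557691522175446
```

Request:
jog_arm:
  motion:
    - [[0, 0, 0], 5]
    - [[0, 0, 0], 5]
    - [[0, 0, 0], 4]
    - [[0, 0, 0], 0]
    - [[0, 0, 0], 0]
    - [[0, 0, 0], 0]

```text
time_s: 5.92
eef_pos: [0.4997, -0.1572, 0.0919]
ee_rot: [-179.9, 0.1, 167.7]
contact_force: [-1.9, -1.5, 6.4]
gripper_width: 0.201
```

```bash
python3 st.py
```

```text
5.925 [ 0.49969504 -0.15722848  0.09185072] [-1.79934893e+02  1.36368550e-01  1.67689261e+02] [-1.86462106 -1.45953755  6.37407381] [-0.15446929  0.31295342  0.04678928] 0.2008263236136187 0.024523644824512303
```

Request:
jog_arm:
  motion:
    - [[0, 0, 0], 6]
    - [[0, 0, 0], 6]
    - [[0, 0, 0], 0]
    - [[0, 0, 0], 0]
    - [[0, 0, 0], 0]

```text
time_s: 6.55
eef_pos: [0.4996, -0.1574, 0.0919]
ee_rot: [-179.9, 0.2, 155.7]
contact_force: [-1.9, -0.9, 6.6]
gripper_width: 0.202
```

```bash
python3 st.py
```

```text
6.55 [ 0.49963117 -0.15744967  0.09186397] [-1.79934827e+02  1.50903498e-01  1.55681274e+02] [-1.87390564 -0.86579656  6.61695849] [-0.28582924  0.3568746  -0.02820653] 0.20224926664269194 0.02245499286800623
```

Request:
jog_arm:
  motion:
    - [[0, 0, 0], 6]
    - [[0, 0, 0], 6]
    - [[0, 0, 0], 0]
    - [[0, 0, 0], 0]
    - [[0, 0, 0], 0]

```text
time_s: 7.18
eef_pos: [0.4995, -0.1577, 0.0918]
ee_rot: [-179.9, 0.2, 143.7]
contact_force: [-1.9, -2.2, 6.8]
gripper_width: 0.196
```

```bash
python3 st.py
```

```text
7.175 [ 0.49951673 -0.15765315  0.09184412] [-1.79937970e+02  1.67159720e-01  1.43672768e+02] [-1.89976408 -2.15003124  6.753307  ] [-0.43256526  0.44249644  0.04862621] 0.19607200201471006 0.02346809080336243
```

Request:
jog_arm:
  motion:
    - [[0, 0, 0], 6]
    - [[0, 0, 0], 6]
    - [[0, 0, 0], 0]
    - [[0, 0, 0], 0]
    - [[0, 0, 0], 0]

```text
time_s: 7.8
eef_pos: [0.4994, -0.1578, 0.0919]
ee_rot: [-179.9, 0.2, 131.7]
contact_force: [-3.0, -3.1, 7.6]
gripper_width: 0.2
```

```bash
cat > st2.py <<'E'
from h import *
for i in range(6):
    s=observe();print(s["time_s"],s["ee_rot"][2].round(2),s["contact_force"].round(2),s["ft_torque"].round(3),s["joint_efforts"][5].round(4)); grab_frame("scene")
E
python3 st2.py
```

```text
7.8 131.67 [-3.03 -3.06  7.59] [-0.51   0.565  0.012] 0.0275
7.85 131.67 [-1.93 -2.    7.28] [-0.464  0.495  0.009] 0.0275
7.9 131.67 [-2.17 -1.98  7.27] [-0.499  0.51   0.041] 0.0275
7.95 131.67 [-2.58 -2.36  7.  ] [-0.481  0.58   0.017] 0.0276
8.0 131.66 [-1.81 -2.25  7.59] [-0.448  0.488  0.029] 0.0276
8.05 131.67 [-2.5  -1.75  7.44] [-0.468  0.496  0.056] 0.0276
```

Request:
jog_arm:
  motion:
    - [[0, 0, 0], 6]
    - [[0, 0, 0], 6]
    - [[0, 0, 0], 0]
    - [[0, 0, 0], 0]
    - [[0, 0, 0], 0]

```text
time_s: 8.72
eef_pos: [0.4992, -0.1579, 0.0918]
ee_rot: [-180.0, 0.2, 119.7]
contact_force: [-2.4, -2.1, 7.3]
gripper_width: 0.203
```

```bash
sed -i 's/range(6)/range(4)/' st2.py; python3 st2.py
python3 - <<'E'
from h import *
im,d=grab_frame("top");save("t5",cv2.resize(im[100:250,270:400],None,fx=4,fy=4))
im,d=grab_frame("scene");save("s5",cv2.resize(im[130:270,240:370],None,fx=4,fy=4))
E
```

```text
8.725 119.66 [-2.43 -2.08  7.26] [-0.581  0.596 -0.003] 0.0259
8.775 119.67 [-2.81 -3.13  7.1 ] [-0.572  0.586 -0.009] 0.0259
8.825 119.66 [-1.9  -3.36  7.74] [-0.637  0.569  0.059] 0.0259
8.875 119.66 [-2.79 -2.8   7.36] [-0.58   0.565 -0.002] 0.0259
```

View pics/t5.png

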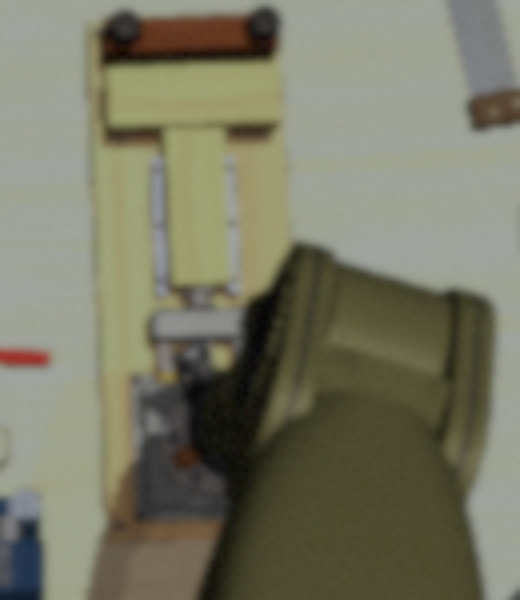

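View pics/s5.png

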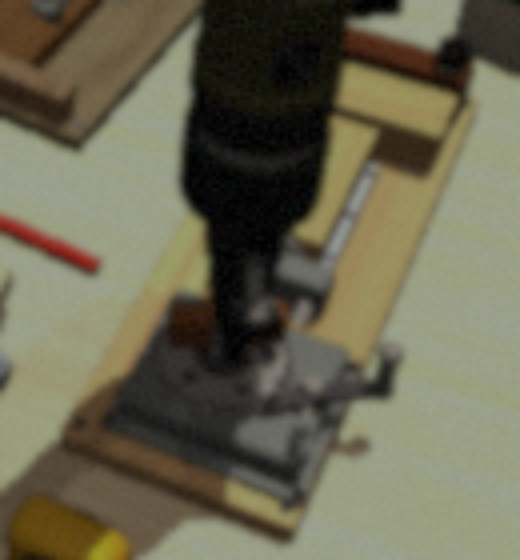

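Request:
jog_arm:
  motion:
    - [[0, 0, 0], 6]
    - [[0, 0, 0], 6]
    - [[0, 0, 0], 0]
    - [[0, 0, 0], 0]
    - [[0, 0, 0], 0]

```text
time_s: 9.65
eef_pos: [0.499, -0.158, 0.0919]
ee_rot: [-180.0, 0.2, 107.7]
contact_force: [-3.7, -2.8, 8.3]
gripper_width: 0.201
```

```bash
python3 st2.py
python3 - <<'E'
from h import *
im,d=grab_frame("top");save("t6",cv2.resize(im[100:250,270:400],None,fx=4,fy=4))
E
```

```text
9.65 107.66 [-3.74 -2.77  8.25] [-0.634  0.709  0.026] 0.0266
9.7 107.66 [-2.56 -2.22  7.08] [-0.593  0.64   0.029] 0.0266
9.75 107.66 [-3.11 -3.14  7.63] [-0.616  0.629 -0.033] 0.0266
9.8 107.65 [-2.93 -3.04  9.19] [-0.605  0.699  0.054] 0.0266
```

Request:
jog_arm:
  motion:
    - [[0, 0, 0], 6]
    - [[0, 0, 0], 6]
    - [[0, 0, 0], 0]
    - [[0, 0, 0], 0]
    - [[0, 0, 0], 0]

```text
time_s: 10.52
eef_pos: [0.4987, -0.1581, 0.0918]
ee_rot: [-180.0, 0.2, 95.7]
contact_force: [-3.8, -3.6, 7.8]
gripper_width: 0.201
```

```bash
python3 st2.py
python3 - <<'E'
from h import *
im,d=grab_frame("top");save("t7",cv2.resize(im[100:250,270:400],None,fx=4,fy=4))
E
```

```text
10.525 95.65 [-3.8  -3.57  7.78] [-0.656  0.818  0.014] 0.028
10.575 95.65 [-2.82 -3.42  8.71] [-0.651  0.798  0.051] 0.0281
10.625 95.66 [-3.24 -3.08  7.75] [-0.636  0.837  0.041] 0.0282
10.675 95.65 [-2.82 -3.36  7.69] [-0.599  0.764  0.035] 0.0282
```

View pics/t7.png

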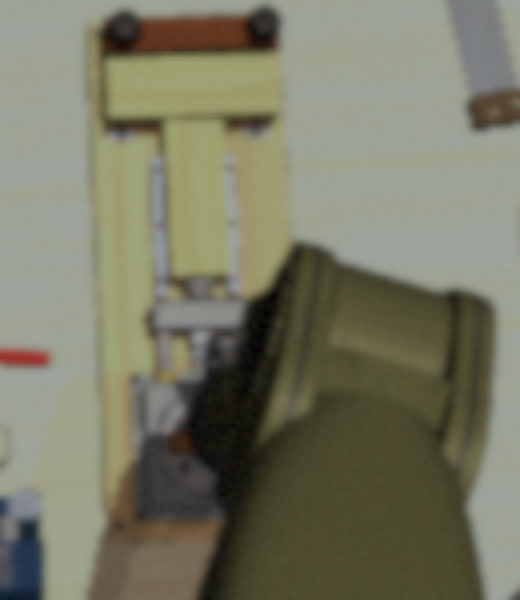

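Request:
jog_arm:
  motion:
    - [[0, 0, 0], 6]
    - [[0, 0, 0], 6]
    - [[0, 0, 0], 0]
    - [[0, 0, 0], 0]
    - [[0, 0, 0], 0]

```text
time_s: 11.4
eef_pos: [0.4985, -0.1581, 0.0918]
ee_rot: [180.0, 0.2, 83.7]
contact_force: [-4.3, -3.1, 8.8]
gripper_width: 0.198
```

```bash
python3 st2.py
python3 - <<'E'
from h import *
im,d=grab_frame("top");save("t8",cv2.resize(im[100:250,270:400],None,fx=4,fy=4))
E
```

```text
11.4 83.65 [-4.34 -3.07  8.82] [-0.612  0.964  0.031] 0.0247
11.45 83.65 [-4.26 -3.15  8.1 ] [-0.66   0.908 -0.029] 0.0247
11.5 83.65 [-3.88 -2.93  8.88] [-0.656  0.848  0.041] 0.0247
11.55 83.65 [-4.69 -3.1   9.45] [-0.675  0.929 -0.008] 0.0248
```

View pics/t8.png

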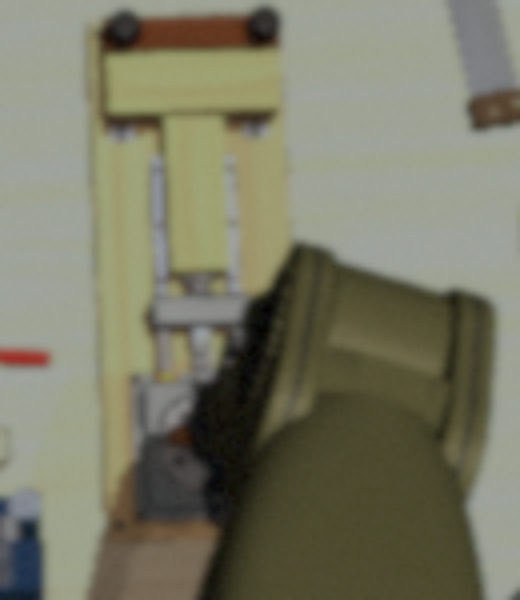

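Request:
jog_arm:
  motion:
    - [[0, 0, 0], 5]
    - [[0, 0, 0], 4]

```text
time_s: 11.9
eef_pos: [0.4983, -0.158, 0.0918]
ee_rot: [180.0, 0.2, 74.6]
contact_force: [-4.6, -2.2, 9.7]
gripper_width: 0.2
```

```bash
sed -i 's/range(4)/range(2)/' st2.py; python3 st2.py
```

```text
11.9 74.56 [-4.55 -2.21  9.69] [-0.665  1.006  0.254] -0.1688
11.95 74.44 [-4.35 -3.5   9.57] [-0.623  0.986  0.173] 0.3276
```

Request:
jog_arm:
  motion:
    - [[0, 0, 0], 3]
    - [[0, 0, 0], 0]
    - [[0, 0, 0], 0]
    - [[0, 0, 0], 0]

```text
time_s: 12.5
eef_pos: [0.4983, -0.158, 0.0918]
ee_rot: [180.0, 0.2, 71.7]
contact_force: [-5.5, -2.7, 9.4]
gripper_width: 0.195
```

```bash
python3 st2.py
python3 - <<'E'
from h import *
im,d=grab_frame("top");save("t9",cv2.resize(im[100:250,270:400],None,fx=4,fy=4))
E
```

```text
12.5 71.69 [-5.51 -2.75  9.41] [-0.653  1.014  0.246] 0.2435
12.55 71.69 [-4.65 -4.4   8.38] [-0.661  1.026  0.211] 0.2435
```

View pics/t9.png

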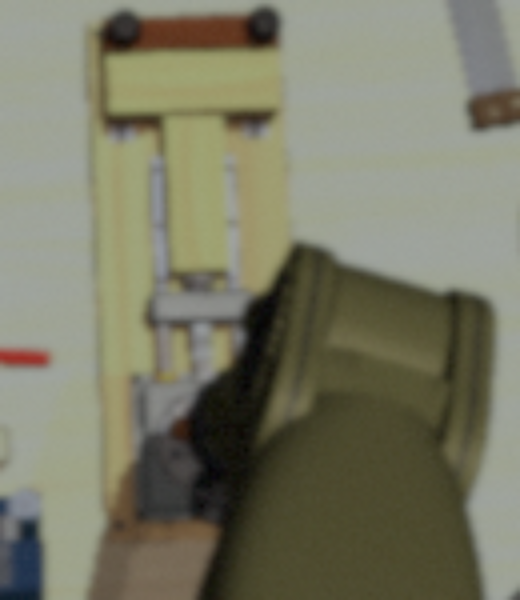

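Request:
jog_arm:
  motion:
    - [[0, 0, 0], 5]
    - [[0, 0, 0], 4]
    - [[0, 0, 0], 3]
    - [[0, 0, 0], 0]
    - [[0, 0, 0], 0]
    - [[0, 0, 0], 0]

```text
time_s: 13.4
eef_pos: [0.498, -0.1579, 0.0918]
ee_rot: [180.0, 0.2, 59.7]
contact_force: [-5.3, -3.4, 9.3]
gripper_width: 0.201
```

```bash
python3 st2.py
```

```text
13.4 59.7 [-5.33 -3.42  9.34] [-0.606  1.125  0.352] 0.3559
13.45 59.71 [-3.9  -2.37  9.89] [-0.577  1.178  0.335] 0.3559
```

Request:
jog_arm:
  motion:
    - [[0, 0, 0], 0.8]
    - [[0, 0, 0], 0]
    - [[0, 0, 0], 0]

```text
time_s: 13.88
eef_pos: [0.498, -0.1579, 0.0918]
ee_rot: [180.0, 0.2, 58.9]
contact_force: [-6.0, -2.4, 10.2]
gripper_width: 0.202
```

```bash
python3 st2.py
```

```text
13.875 58.91 [-6.03 -2.38 10.25] [-0.665  1.067  0.399] 0.4163
13.925 58.92 [-5.19 -3.14  9.06] [-0.565  1.142  0.353] 0.4165
```

Request:
jog_arm:
  motion:
    - [[0, 0, 0], -1.2]
    - [[0, 0, 0], 0]
    - [[0, 0, 0], 0]

```text
time_s: 14.35
eef_pos: [0.4981, -0.1579, 0.0918]
ee_rot: [180.0, 0.2, 60.1]
contact_force: [-5.4, -2.0, 9.4]
gripper_width: 0.2
```

```bash
python3 st2.py
```

```text
14.35 60.09 [-5.4  -2.04  9.45] [-0.671  1.076  0.263] 0.2946
14.4 60.1 [-4.86 -3.4   9.31] [-0.594  1.1    0.313] 0.2945
```

Request:
jog_arm:
  motion:
    - [[0, 0, 0], -1.5]
    - [[0, 0, 0], 0]
    - [[0, 0, 0], 0]

```text
time_s: 14.82
eef_pos: [0.498, -0.1579, 0.0918]
ee_rot: [180.0, 0.2, 61.6]
contact_force: [-4.6, -3.6, 9.7]
gripper_width: 0.199
```

```bash
python3 st2.py
```

```text
14.825 61.56 [-4.58 -3.62  9.7 ] [-0.606  1.08   0.106] 0.1159
14.875 61.57 [-5.8  -2.23  9.39] [-0.537  1.133  0.115] 0.116
```

Request:
jog_arm:
  motion:
    - [[0, 0, 0], -0.9]
    - [[0, 0, 0], 0]
    - [[0, 0, 0], 0]

```text
time_s: 15.3
eef_pos: [0.498, -0.1579, 0.0918]
ee_rot: [180.0, 0.2, 62.4]
contact_force: [-5.1, -3.2, 10.9]
gripper_width: 0.199
```

```bash
python3 st2.py
```

```text
15.3 62.45 [-5.06 -3.18 10.89] [-0.599  1.082  0.03 ] -0.0008
15.35 62.44 [-6.49 -2.9   9.85] [-0.557  1.099  0.014] -0.0008
```

Request:
jog_arm:
  motion:
    - [[0, 0, 0], 0]
    - [[0, 0, 0], 0]
    - [[0, 0, 0], 0]
    - [[0, 0, 0], 0]
    - [[0, 0, -2], 0]
    - [[0, 0, -4], 0]
    - [[0, 0, -5], 0]
    - [[0, 0, -5], 0]
    - [[0, 0, 0], 0]
    - [[0, 0, 0], 0]
  gripper: 5

```text
time_s: 16.65
eef_pos: [0.4988, -0.1565, 0.2499]
ee_rot: [-180.0, -0.0, 62.5]
contact_force: [-0.3, -0.4, -1.4]
gripper_width: 0.587
```

```bash
python3 st.py
python3 - <<'E'
from h import *
im,d=grab_frame("wrist");save("w2",im);np.save("d2",d)
P=cloud("wrist",d);z=P[...,2]
for t,zz in (("knob_grip",.084),("pawl_pin",.074),("rail_shoulder",.032),("post_face",.037)):
    for x in tip_of("wrist",t)[:2]: print(t,x,ray("wrist",x["pixel"],zz))
m=(z>.088)&(z<.103)&(np.hypot(P[...,0]-.4989,P[...,1]+.1566)<.042)
print(m.sum(),cv2.minAreaRect((P[m][:,:2]*1000).astype(np.float32)))
m=(z>.075)&(z<.1)&(np.hypot(P[...,0]-.52,P[...,1]+.25)<.02)
print("pin",m.sum(),P[m].mean(0))
im,d=grab_frame("top");save("t10",cv2.resize(im[100:250,270:400],None,fx=4,fy=4))
E
```

```text
16.65 [ 0.49882297 -0.15645269  0.24994394] [-1.79985853e+02 -5.25875770e-03  6.25052501e+01] [-0.31854597 -0.38451951 -1.37495992] [ 0.00909711 -0.01843146 -0.01465033] 0.5869049438020133 2.2441860210165032e-05
knob_grip {'pixel': [259.5, 179.3], 'p': 0.95} [ 0.49990659 -0.15658162  0.084     ]
pawl_pin {'pixel': [315.4, 235.9], 'p': 0.88} [ 0.52389297 -0.24749151  0.074     ]
rail_shoulder {'pixel': [465.6, 55.6], 'p': 0.77} [ 0.7474811  -0.14987187  0.032     ]
post_face {'pixel': [462.0, 53.4], 'p': 0.93} [ 0.74199433 -0.1452085   0.037     ]
1057 ((498.479248046875, -155.34739685058594), (68.38963317871094, 15.428666114807129), 62.91208267211914)
pin 81 [ 0.52299664 -0.2439377   0.08402551]
```

View pics/w2.png

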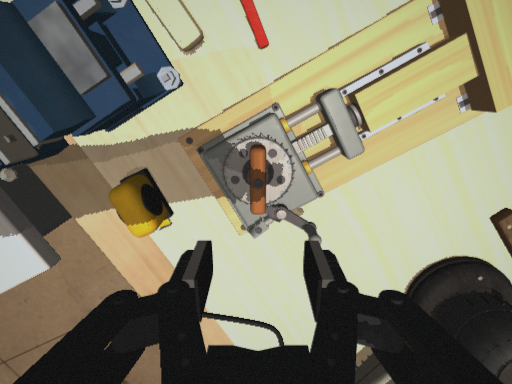

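View pics/t10.png

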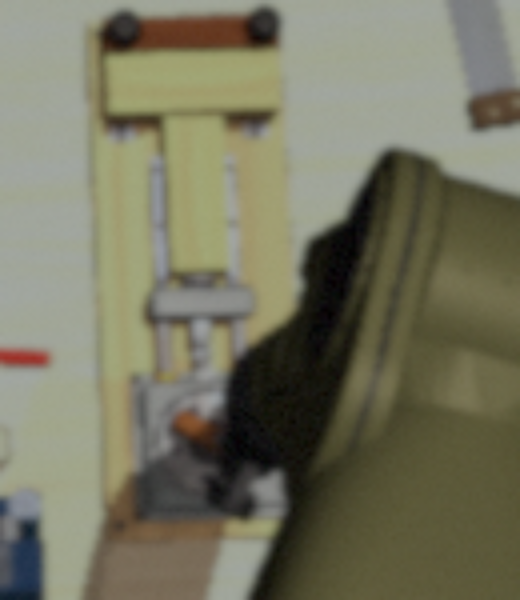

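Request:
jog_arm:
  motion:
    - [[-3.2, 1.9, 0], 4]
    - [[-3.2, 1.7, 0], 4]
    - [[-3.2, 1.4, 0], 4]
    - [[0, 0, 0], 0]
    - [[0, 0, 0], 0]
  gripper: 0
  newtons: 30

```text
time_s: 17.58
eef_pos: [0.4914, -0.2637, 0.2498]
ee_rot: [-179.9, -0.0, 50.5]
contact_force: [-0.8, -0.2, -0.4]
gripper_width: -0.002
```

```bash
python3 st.py
python3 - <<'E'
from h import *
im,d=grab_frame("wrist");save("w3",im)
P=cloud("wrist",d);z=P[...,2]
for x in tip_of("wrist","pawl_pin")[:2]: print(x,ray("wrist",x["pixel"],.074))
m=(z>.075)&(z<.1)&(np.hypot(P[...,0]-.522,P[...,1]+.247)<.02)
print("pin",m.sum(),P[m].mean(0))
E
```

```text
17.575 [ 0.49140923 -0.26367906  0.2498205 ] [-1.79927194e+02 -1.67410804e-02  5.05142084e+01] [-0.82951855 -0.20098523 -0.37874386] [ 0.03183696 -0.02780627 -0.03003539] -0.0017555410963404695 0.0002260739393022959
{'pixel': [272.6, 145.2], 'p': 0.94} [ 0.52485255 -0.24695457  0.074     ]
pin 166 [ 0.52290599 -0.24710594  0.08735178]
```

View pics/w3.png

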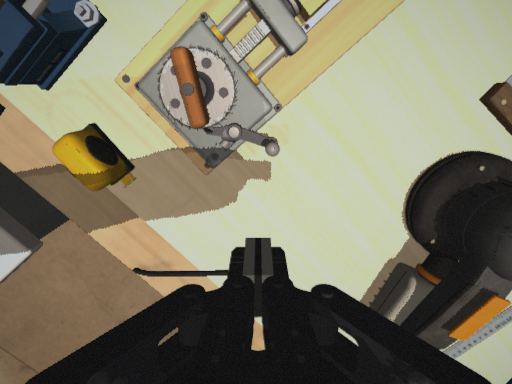

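Run:
```python
from h import *
print(np.linalg.inv(np.array(camera_info("wrist")["world_to_cam"]))[:3,3]-observe()["eef_pos"])
```

```text
[0.0545694  0.0657165  0.12015504]
```

Request:
jog_arm:
  motion:
    - [[0.63, 1.41, 4], 0]
    - [[0, 0, 4], 0]
    - [[0, 0, 4], 0]
    - [[0, 0, 3], 0]
    - [[0, 0, 1.3], 0]
    - [[0, 0, 0], 0]
    - [[0, 0, 0], 0]

```text
time_s: 18.55
eef_pos: [0.5076, -0.2685, 0.0887]
ee_rot: [179.9, -0.0, 50.5]
contact_force: [0.3, -0.3, 1.3]
gripper_width: 0.0
```

```bash
python3 st.py
```

```text
18.55 [ 0.50763467 -0.26851377  0.08870717] [ 1.79859264e+02 -2.96280371e-02  5.05230167e+01] [ 0.33243396 -0.25105254  1.33513781] [-0.02285123  0.04701699  0.03907595] 0.0003850332344712294 -6.312489858828485e-05
```

Request:
jog_arm:
  motion:
    - [[0.5, 0, 0], 0]
    - [[0.5, 0, 0], 0]
    - [[0.5, 0, 0], 0]
    - [[0.5, 0, 0], 0]
    - [[0.5, 0, 0], 0]
    - [[0.3, 0, 0], 0]
    - [[0, 0, 0], 0]

```text
time_s: 19.42
eef_pos: [0.5244, -0.2459, 0.0871]
ee_rot: [-180.0, -0.0, 50.5]
contact_force: [-0.7, 0.4, 0.4]
gripper_width: 0.0
```

```bash
python3 st.py
python3 - <<'E'
from h import *
im,d=grab_frame("wrist");save("w4",im)
E
```

```text
19.425 [ 0.524411   -0.24591978  0.08711414] [-1.79958961e+02 -2.89043461e-02  5.05411334e+01] [-0.72353439  0.42150589  0.36470889] [-0.02510119 -0.02294541  0.02046973] 0.00020814282912342432 0.01113378064474091
```

View pics/w4.png

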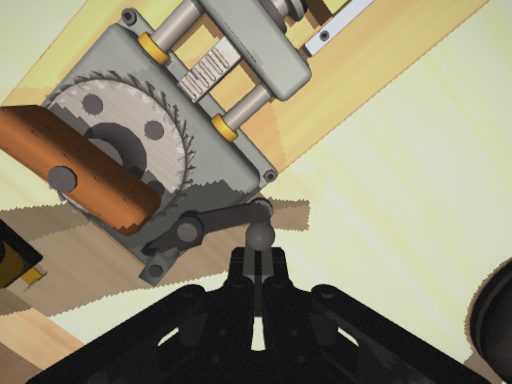

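Request:
jog_arm:
  motion:
    - [[0.3, 0, 0], 0]
    - [[0.2, 0, 0], 0]
    - [[0.2, 0, 0], 0]
    - [[0, 0, 0], 0]

```text
time_s: 19.98
eef_pos: [0.5286, -0.2413, 0.0873]
ee_rot: [-180.0, 0.0, 50.5]
contact_force: [-0.4, -0.7, -0.2]
gripper_width: -0.0
```

```bash
python3 st.py
python3 - <<'E'
from h import *
im,d=grab_frame("wrist");save("w5",im)
for x in tip_of("wrist","pawl_pin")[:2]: print(x,ray("wrist",x["pixel"],.074))
E
```

```text
19.975 [ 0.52864785 -0.24131263  0.08729062] [-1.79997257e+02  3.29264639e-02  5.04973826e+01] [-0.3564701  -0.69145719 -0.18847375] [-0.15895361  0.14580845  0.03407042] -1.6841088189557226e-05 0.0074238673551008105
{'pixel': [256.7, 228.2], 'p': 0.94} [ 0.5411836  -0.22579315  0.074     ]
```

Request:
jog_arm:
  motion:
    - [[-1.5, 0, 0], 0]
    - [[-1.5, 0, 0], 0]
    - [[0, 0, -4], 0]
    - [[0, 0, -4], 0]
    - [[0, 0, -4], 0]
    - [[0, 0, -4], 0]
    - [[0, 0, 0], 0]
    - [[0, 0, 0], 0]
  gripper: 5

```text
time_s: 21.08
eef_pos: [0.5089, -0.2648, 0.2467]
ee_rot: [-180.0, 0.0, 50.4]
contact_force: [-0.2, -0.4, -0.4]
gripper_width: 0.59
```

```bash
python3 st.py
python3 - <<'E'
from h import *
im,d=grab_frame("wrist");save("w6",im)
P=cloud("wrist",d);z=P[...,2]
for x in tip_of("wrist","pawl_pin")[:2]: print(x,ray("wrist",x["pixel"],.074))
for x in tip_of("wrist","knob_grip")[:2]: print(x,ray("wrist",x["pixel"],.084))
m=(z>.088)&(z<.103)&(np.hypot(P[...,0]-.4989,P[...,1]+.1566)<.042)
print(m.sum(),cv2.minAreaRect((P[m][:,:2]*1000).astype(np.float32)))
E
```

```text
21.075 [ 0.50890717 -0.26476544  0.24673522] [-1.79956079e+02  7.90678256e-03  5.04489396e+01] [-0.15078981 -0.39498327 -0.44950928] [-0.02502139  0.03322044 -0.0222239 ] 0.5897172611473195 -0.0035152010241290554
{'pixel': [261.6, 130.9], 'p': 0.8} [ 0.54215831 -0.22918206  0.074     ]
{'pixel': [174.6, 100.8], 'p': 0.92} [ 0.49823874 -0.15559094  0.084     ]
{'pixel': [258.2, 130.5], 'p': 0.71} [ 0.54068612 -0.22566151  0.084     ]
1469 ((498.5799255371094, -156.24534606933594), (16.550138473510742, 69.65837097167969), 8.895949363708496)
```

View pics/w6.png

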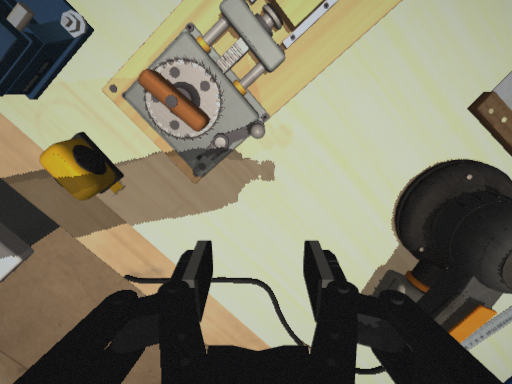

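Request:
jog_arm:
  motion:
    - [[2.57, -2.57, 0], 0]
    - [[2.57, -2.57, 0], 0]
    - [[2.57, -2.57, 0], 0]
    - [[0, 0, 0], -9.7]
    - [[0, 0, 0], -9.7]
    - [[0, 0, 2], -9.7]
    - [[0, 0, 3], -9.7]
    - [[0, 0, 3], -9.7]
    - [[0, 0, 0], 0]
    - [[0, 0, 0], 0]

```text
time_s: 22.48
eef_pos: [0.4994, -0.1559, 0.1677]
ee_rot: [-180.0, -0.0, 98.9]
contact_force: [0.6, -0.3, 0.4]
gripper_width: 0.584
```

```bash
python3 st.py
```

```text
22.475 [ 0.49940139 -0.1559022   0.16765091] [-1.79994552e+02 -2.87068682e-03  9.88632026e+01] [ 0.55849074 -0.27851174  0.37304357] [-0.02976655  0.0033547   0.07905124] 0.5840615929266741 0.005027332808822393
```

Request:
jog_arm:
  motion:
    - [[0, -0.09, 3], 0]
    - [[0, 0, 3], 0]
    - [[0, 0, 1.6], 0]
    - [[0, 0, 0], 0]
    - [[0, 0, 0], 0]

```text
time_s: 23.1
eef_pos: [0.4996, -0.1564, 0.0928]
ee_rot: [179.9, 0.1, 99.0]
contact_force: [1.0, -0.1, 0.9]
gripper_width: 0.584
```

Request:
jog_arm:
  motion:
    - [[0, 0, 0], 0]
    - [[0, 0, 0], 0]
    - [[0, 0, 0], 0]
    - [[0, 0, 0], 0]
  gripper: 0
  newtons: 60

```text
time_s: 23.6
eef_pos: [0.4985, -0.1563, 0.0938]
ee_rot: [179.9, 0.1, 99.0]
contact_force: [-5.1, 0.4, 14.3]
gripper_width: 0.179
```

Request:
jog_arm:
  motion:
    - [[0, 0, 0], -8]
    - [[0, 0, 0], -8]
    - [[0, 0, 0], -8]
    - [[0, 0, 0], -8]
    - [[0, 0, 0], -8]
    - [[0, 0, 0], -8]
    - [[0, 0, 0], -8]
    - [[0, 0, 0], -8]
    - [[0, 0, 0], -8]
    - [[0, 0, 0], -5]
    - [[0, 0, 0], 0]
    - [[0, 0, 0], 0]

```text
time_s: 25.1
eef_pos: [0.4979, -0.1569, 0.0938]
ee_rot: [-179.9, 0.0, 175.9]
contact_force: [-7.7, -1.5, 14.4]
gripper_width: 0.176
```

```bash
python3 st2.py
```

```text
25.1 175.95 [-7.68 -1.5  14.44] [-0.019  1.093 -0.026] 0.0206
25.15 175.95 [-7.47 -1.22 14.97] [-0.106  1.139  0.04 ] 0.022
```

Now the last few degrees until the end stop is felt.

Request:
jog_arm:
  motion:
    - [[0, 0, 0], -3]
    - [[0, 0, 0], -1.5]
    - [[0, 0, 0], 0]
    - [[0, 0, 0], 0]

```text
time_s: 25.7
eef_pos: [0.4979, -0.1569, 0.0938]
ee_rot: [-179.9, 0.0, -179.6]
contact_force: [-6.9, -1.9, 14.8]
gripper_width: 0.173
```

```bash
python3 st2.py
```

```text
25.7 -179.56 [-6.88 -1.93 14.85] [-0.061  1.17   0.019] 0.022
25.75 -179.56 [-5.68 -1.94 16.22] [-0.086  1.101  0.061] 0.0224
```

Request:
jog_arm:
  motion:
    - [[0, 0, 0], -1.2]
    - [[0, 0, 0], 0]
    - [[0, 0, 0], 0]

```text
time_s: 26.18
eef_pos: [0.4979, -0.157, 0.0938]
ee_rot: [-179.9, 0.0, -178.4]
contact_force: [-7.5, -2.1, 15.0]
gripper_width: 0.177
```

```bash
python3 st2.py
```

```text
26.175 -178.41 [-7.49 -2.14 15.  ] [-0.058  1.13  -0.261] -0.2896
26.225 -178.41 [-7.36 -2.   14.94] [-0.082  1.121 -0.305] -0.2896
```

Request:
jog_arm:
  motion:
    - [[0, 0, 0], 0.5]
    - [[0, 0, 0], 0]

```text
time_s: 26.52
eef_pos: [0.4979, -0.157, 0.0938]
ee_rot: [-179.9, 0.0, -178.9]
contact_force: [-7.1, -1.7, 16.4]
gripper_width: 0.177
```

Request:
jog_arm:
  motion:
    - [[0, 0, 0], 0]
    - [[0, 0, 0], 0]
    - [[0, 0, 0], 0]
    - [[0, 0, 0], 0]
    - [[0, 0, -2], 0]
    - [[0, 0, -4], 0]
    - [[0, 0, -5], 0]
    - [[0, 0, -5], 0]
    - [[0, 0, 0], 0]
    - [[0, 0, 0], 0]
  gripper: 5

```text
time_s: 27.78
eef_pos: [0.4981, -0.1559, 0.2508]
ee_rot: [180.0, -0.0, -178.8]
contact_force: [-0.2, 0.5, -0.7]
gripper_width: 0.587
```

```bash
python3 st.py
python3 - <<'E'
from h import *
im,d=grab_frame("wrist");save("w7",im)
P=cloud("wrist",d);z=P[...,2]
for t,zz in (("knob_grip",.084),("pawl_pin",.074),("rail_shoulder",.032),("post_face",.037)):
    for x in tip_of("wrist",t)[:1]: print(t,x,ray("wrist",x["pixel"],zz))
m=(z>.088)&(z<.103)&(np.hypot(P[...,0]-.4989,P[...,1]+.1566)<.042)
print(m.sum(),cv2.minAreaRect((P[m][:,:2]*1000).astype(np.float32)))
E
```

```text
27.775 [ 0.49813119 -0.15586027  0.25080725] [ 1.79989466e+02 -2.93999597e-02 -1.78799282e+02] [-0.19577081  0.5149836  -0.66817679] [-0.01664092  0.05510731 -0.01275158] 0.5867417733803098 0.0001031318424793426
knob_grip {'pixel': [255.2, 177.3], 'p': 0.56} [ 0.49609094 -0.15736819  0.084     ]
pawl_pin {'pixel': [192.8, 207.5], 'p': 0.75} [ 0.53459593 -0.22500595  0.074     ]
rail_shoulder {'pixel': [258.0, 331.1], 'p': 0.84} [ 0.74531054 -0.14908383  0.032     ]
post_face {'pixel': [255.8, 329.7], 'p': 0.7} [ 0.73844623 -0.15250536  0.037     ]
1058 ((497.59814453125, -156.3617401123047), (68.18888092041016, 15.527137756347656), 1.653293251991272)
```

View pics/w7.png

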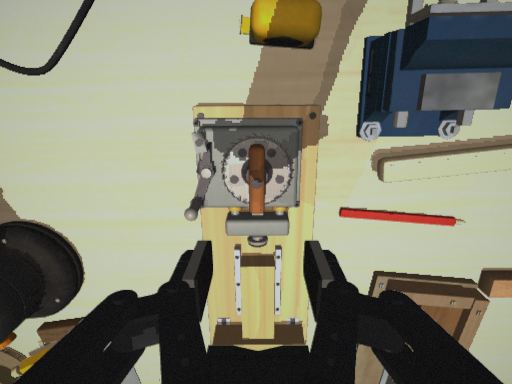

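Request:
jog_arm:
  motion:
    - [[-5, 0, -1], 0]
    - [[-5, 0, -1], 0]
    - [[-5, 0, 0], 0]
    - [[0, 0, 0], 0]
    - [[0, 0, 0], 0]

```text
time_s: 28.65
eef_pos: [0.6475, -0.1526, 0.27]
ee_rot: [180.0, -0.2, -178.8]
contact_force: [0.4, 0.1, 0.2]
gripper_width: 0.583
```

Run:
```python
from h import *
im,d=grab_frame("wrist");save("w8",cv2.resize(im[100:340,150:370],None,fx=2.5,fy=2.5))
print(observe()["eef_pos"])
for t,zz in (("rail_shoulder",.032),("post_face",.037)):
    for x in tip_of("wrist",t)[:1]: print(t,x,ray("wrist",x["pixel"],zz))
```

```text
[ 0.64712329 -0.15276361  0.27066192]
rail_shoulder {'pixel': [258.3, 237.9], 'p': 0.78} [ 0.754076   -0.14905874  0.032     ]
post_face {'pixel': [257.7, 235.5], 'p': 0.85} [ 0.74827447 -0.15011844  0.037     ]
```

View pics/w8.png

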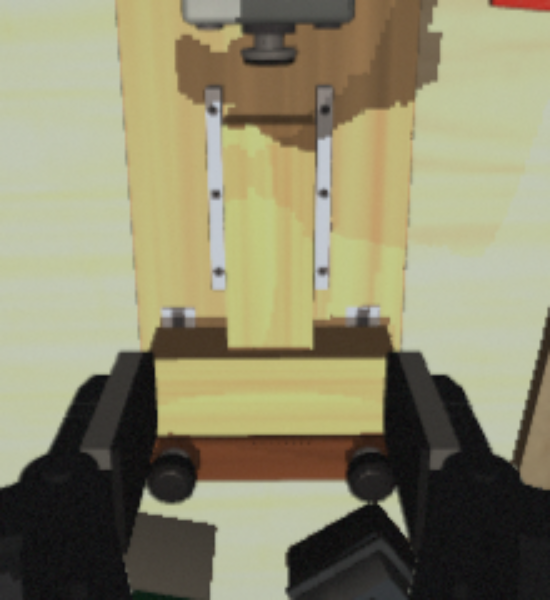

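```bash
python3 -c "
from rig import *
print(finish_job())"
```

```text
the job is handed in; nothing more can be done
None
```

The joint is shut, the jaw is back home and the pawl is out. The job was handed in at about 29 s of the 70 s allowed, and it returned no verdict.

- **Tightening:** I turned the knob 10 clicks. The first 8 bore back with about 0.025 N m. The work went solid on click 9 at 0.24 N m, so I gave it one more. I let go at zero torque, and the knob stayed at click 10 (about 119° in the camera, 120° nominal).
- **Pawl and jaw:** I pushed the pawl out with the closed fingers. I then wound the knob back onto its end stop, which I felt as −0.29 N m.

**Last checks:**
- **Knob:** its bar lies along the press at 1.65°, the same as at the start, so the jaw is home.
- **Pawl:** the pin was at its thrown-out position, within about 5 mm by the detector.
- **Joint:** the wrist picture shows the rail's shoulder flush on the post, with a gap of about 0.6 mm at most.
- **Robot:** the gripper was clear of everything.
- **Bystanders:** I never brought the gripper near them, and those visible in the wrist pictures had not moved. I did not measure them again at the end.

**Disagreements:**
- On click 10 the torque rose by only about 0.11 N m, not the expected 0.17, so I put the pad force at roughly 21 N. It dropped to zero on backing off about 3.5°, which showed the pawl was holding.
- In the last view the detector put the shoulder and the post face about 6 mm apart, with the shoulder inside the post, which cannot be right. I relied on the picture instead.

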